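# Put the finished guide block away

### The arm

A 6-joint arm with a two-finger parallel gripper is mounted at the origin on the work surface. World frame = base frame: x ahead of the robot, y to its left, z up, the work surface at z = 0. Lengths are in m, angles in rad, forces in N, time in s.
With the tool pointing down it reaches from about 0.35 to 0.975 m from the base axis. Payload 4.9 kg.
Tool frame: the origin (TCP) lies at the very end of the fingers, on their centre line; the grasp point (between the pads) lies ctrl.hold_point_z behind it (ctrl.hold_point_z is the distance from the TCP to the grasp point, in m); z points along the fingers, y is the line along which they close (so a half turn about z gives the same grasp; the last joint's range is limited). The gripper opens to 85 mm and grips with 20 to 120 N. Pads are 22 mm wide; open, the fingers measure 114 mm over their backs; the gripper's body (76 mm by 85 mm) begins 54 mm behind the grasp point. The pads swing forward as they close: fully open they stand 13 mm farther back than shut.
Start: joints at [-1.287, 0.053, 1.613, -0, 1.476, -0.119], TCP at [0.245, -0.575, 0.231] pointing down, gripper open.
Joint ranges: [-3.01, 3.01], [-1.01, 2.22], [0.06, 2.58], [-1.02, 4.17], [0.09, 2.62], [-3.14, 3.14]. Speed limits (rad/s): [2.57, 2.57, 3.14, 3.14, 3.14, 3.14].

### API

Orientations are given as a rotation vector (axis times angle).
In Python, from station import ctrl gives the robot as it stands. The module is installed in compiled form; this text tells all that it offers.
- The arm moves only by the tool jog_arm, never from a script. Its argument "deltas" is a list of rows, each a list of 3 entries, a list of its own where there are three numbers: the closure, from -1 (fully open) to 1 (shut), then the shift along the world's x, y, z scaled (see below), then the turn, a rotation vector about the world's x, y, z scaled (see below). A call has 1 to 12 rows; each row is the pose to reach, as a shift and turn from the pose commanded when the call began, turning the shorter way round; what a row does not reach only later rows make up. The controller multiplies each number of a shift by 0.4 m and each number of a turn by 180 degrees. A row lasts 1/12 s, in which the tool goes at most 41.7 mm and 7.16 degrees, less where a joint would pass 70% of its speed; a pose out of reach is approached as far as the arm can. A call with a number of a shift or a turn outside -1 to 1 is refused whole. A call with a gripper value outside its range is refused whole. The fingers move at their own pace and stop on an object; "squeeze" is the grip in N (left out, the last holds). Time passes only in rows, so rows that repeat a pose let the fingers close. It gives the time, the measured TCP pose, the force, the opening and the grip force at its end, in the units of the state.
- ctrl.get_obs(): the state, without advancing time (a new reading comes with each control period).
- ctrl.get_image(name): name is "scene" or "top"; returns the picture (480x640x3 uint8, red, green, blue); there is no depth.
- ctrl.get_calibration(name): a dict with "K" (3x3 intrinsics, pixels), "extrinsics" (4x4, takes a point from world to camera coordinates). Camera axes: x right, y down, z forward; pixel columns grow to the right and rows downward; lengths in m; the calibration is good to about 2 mm. A picture is of the moment at which its call begins. get_calibration takes no time and is no camera call.
- ctrl.finish_job(): hands the job in; it is judged then, once.
The state is a dict: "t": time; "q": joint angles; "dq": joint speeds; "effort": joint torques, N m; "tool_pos": TCP position; "tool_rot": TCP orientation; "contact_force": force on the tool from outside, world axes, zero at the start; "wrist_torque": the same for the moment, N m; "opening": finger opening in m; "grip_force": force on a finger pad.
Only numpy, scipy, OpenCV 4.12 (cv2) and the standard library are available. Lean on these libraries where they do the work, as an engineer would, in place of code of your own. Each camera call takes 0.05 s, during which the arm holds its last target. There are 200 camera calls.

### The job

Slide the vise's jaw well open, lift the finished aluminium guide block out and set it down gently, standing on its wide flange, in the empty right-hand compartment of the open drawer; then push the drawer fully shut without slamming it. Leave the carton in its own compartment and do not shove or knock over the other things on the bench.

Things in the scene. Friction and masses are not known exactly. Their poses are not given: they have to be found in the camera images.
- vise: Low grey machine vise fixed to the bench, left or right of the drawer unit; 195 mm long (x), 132 mm wide. Origin on the bench under the middle of its back end; +x points to the back (roughly away from the robot), z up. Bed 25 mm above the bench; plain fixed jaw with its face at x = -58 mm, top 44 mm above the bench.
- jaw (a joint): Travel of the sliding jaw, m: 0 = closed on the block, 0.04 = fully open. Slides along the vise's -x (towards the robot) with about 5 N of friction, stays where left. Jaw 45 mm long, 100 mm wide, top 44 mm above the bench. A nose on its inner edge reaches 6 mm over the block's flange (1.5 mm above it), so the block lifts out only once the jaw is 8 mm or more open.
- jaw_lug (a point): Top centre of the upright pull lug on the sliding jaw: plain steel tab 12 mm thick (vise's x), 30 mm wide, rising 42 mm from the jaw's top to 86 mm above the bench; pinch it from above across its thickness, or push it. Axes as the vise's. With the jaw closed the lug is 44 mm clear of the block's rib.
- block: The finished part: aluminium inverted-T guide block, about 0.14 kg. Flange 44 (x) x 60 (y) x 10 mm thick; upright rib in its middle 16 mm thick (x), 60 mm long (y); total height 42 mm. Origin: centre of its underside, z up. Starts standing on the vise's bed between the jaws, axes as the vise's, rib 23 mm above the jaws' tops: grip it across the rib.
- unit: Low plywood bench drawer unit fixed to the bench, 220 mm wide, 200 mm deep (x), 100 mm high; its one drawer opens towards the robot. Origin on the bench under the middle of the shut drawer's front face; +x points into the unit, +y to the left as seen from the robot. The casing begins 15 mm behind the origin and roofs over what is still inside.
- drawer (a joint): How far the drawer is open, m: 0 = fully shut, 0.145 = as far as it goes; starts 0.11 to 0.14 open. It slides freely (about 1.5 N of friction) along the unit's x.
- drawer_floor (a point): Centre of the drawer's inner floor surface, 18 mm above the bench; moves with the drawer, axes as the unit's. Inside x -79 to +79 mm, y -93 to +93 mm; walls 62 mm high. A divider (6 mm thick, 42 mm high, along x at y = 0) makes two compartments 90 mm wide: left (+y) holds the carton, right (-y, middle at y = -48 mm) is empty. Front panel's outer face at x = -100 mm.
- drawer_handle (a point): Middle of the drawer's bar handle: steel bar 11 mm thick and 90 mm long along y, its centre 35 mm in front of the drawer's front panel and 68 mm above the bench. The drawer can be shut by pushing it towards the unit's +x.
- carton: Small closed cardboard box of screws, 55 x 60 x 40 mm high, 0.3 kg, loose in the drawer's left (+y) compartment. Origin at the centre of its underside.
- screwdriver: Screwdriver with a black handle, 190 mm long, lying on the bench between vise and drawer unit, roughly along x. Origin under its middle. Bystander.
- hammer: Hammer with a wooden handle, 280 mm long, lying at the left of the bench. Bystander.
- wrench: Steel wrench, 200 mm long, lying at the right of the bench. Bystander.
- glue: White glue bottle, 60 mm in diameter, 160 mm high, standing at the far left. Bystander.
- mug: White mug, 80 mm across, 95 mm high, at the far right. Bystander.
- offcut: Wood offcut, 140 x 60 x 45 mm, at the right of the bench. Bystander.
Not all that is in view belongs to the job. Leave any green look-alike of the vise alone. There is more than one size of the carton; the job needs the smaller.

How it is judged:
By the outcome, as a careful person would: the job done as asked, in the order asked, and still so for the second after the job is handed in, with the robot touching nothing.
It also fails if it takes over 64 s, if anything falls off the work surface, if the arm or the gripper's body presses on something with over 40 N, if the wrist force passes 120 N, or if a joint passes its speed limit or range.

## Working session

There is one attempt and no reset: what is moved stays moved. The work goes in short steps, Python scripts to look and compute and a tool call to move; the robot and the scene stay as the last step left them, time stands still between calls to the robot, and variables do not carry over. Pictures are saved under pics/ and viewed, at most 10 in all, crops included, and the job is handed in when it is done.

Besides the shell and the picture viewer there is one more tool, called by a JSON object that holds its "name" and its "arguments", one argument or row to a line. jog_arm: Moves the arm, as the interface text tells. Its arguments: {"type":"object","properties":{"deltas":{"type":"array","items":{"type":"array"}},"squeeze":{"type":"number"}},"required":["deltas"]}

```bash
mkdir -p pics; python3 - <<'E'
from station import ctrl
import cv2,numpy as np
for n in("scene","top"):
    cv2.imwrite(f"pics/{n}0.png",ctrl.get_image(n)[:,:,::-1])
    c=ctrl.get_calibration(n);print(np.round(c["K"],1).tolist(),np.round(c["extrinsics"],3).tolist())
o=ctrl.get_obs();print(o,ctrl.hold_point_z)
E
```

```text
[[444.6, 0.0, 325.4], [0.0, 444.6, 238.0], [0.0, 0.0, 1.0]] [[-0.584, 0.812, 0.003, 0.433], [0.654, 0.472, -0.591, -0.262], [-0.482, -0.344, -0.806, 1.553], [0.0, 0.0, 0.0, 1.0]]
[[621.0, 0.0, 317.9], [0.0, 621.0, 239.3], [0.0, 0.0, 1.0]] [[0.116, -0.993, 0.005, -0.184], [-0.972, -0.115, -0.203, 0.555], [0.203, 0.018, -0.979, 1.562], [0.0, 0.0, 0.0, 1.0]]
{'t': 0.1, 'q': array([-1.28700415e+00,  5.33110717e-02,  1.61419602e+00,  2.28704904e-05,
        1.47600373e+00, -1.18974020e-01]), 'dq': array([-0.0007266 , -0.00201261, -0.00222064, -0.00084992,  0.00060582,
        0.00183615]), 'effort': array([ 3.70538755e-04, -3.94908714e+01, -3.71361673e+01, -6.33239961e-05,
        3.98185803e-03, -5.51950219e-07]), 'tool_pos': array([ 0.24483537, -0.5744171 ,  0.23014993]), 'tool_rot': array([-3.07622959e+00, -6.28009905e-01,  2.12254110e-04]), 'contact_force': array([0.11473213, 0.74755064, 0.04862433]), 'wrist_torque': array([-0.03421299, -0.05770205, -0.04954722]), 'grip_force': 0.0, 'opening': 0.08571742938231826} 0.0187
```

View pics/top0.png

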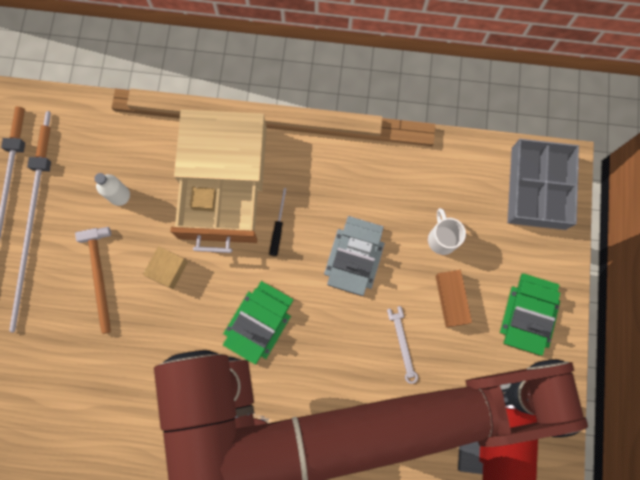

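View pics/scene0.png

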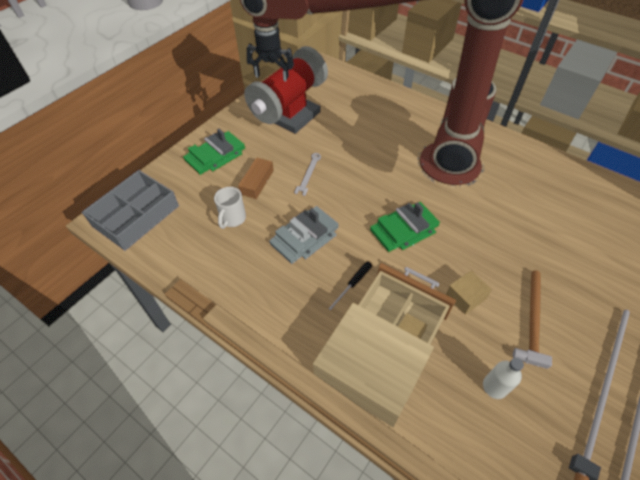

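The top view shows the grey vise at (355,255), with green look-alikes at (258,322) and (531,315). The drawer is open with the small carton at (203,198), and the larger carton is on the bench at (165,267). In the scene view the grey vise is at (303,233) and the drawer at (405,305). Candidates are the vise, grey (355,255) against the two green ones, and the carton, (203,198) in the drawer against (165,267) on the bench. I choose the grey vise and the carton in the drawer, and I'll check them in a crop.

```bash
python3 - <<'E'
import cv2,numpy as np
t=cv2.imread("pics/top0.png");s=cv2.imread("pics/scene0.png")
def c(i,x,y,w,h,k):
    r=cv2.resize(i[y:y+h,x:x+w],None,fx=k,fy=k,interpolation=cv2.INTER_CUBIC)
    for a in range(0,w,10): cv2.line(r,(a*k,0),(a*k,4 if (x+a)%50 else 12),(0,0,255),1)
    for a in range(0,h,10): cv2.line(r,(0,a*k),(4 if (y+a)%50 else 12,a*k),(0,0,255),1)
    return r
A=np.hstack([c(t,320,210,80,60+30,5)[:300*2-150],c(s,260,200,80,90,5)])
B=np.hstack([c(t,160,190,133,50,3)[:150],c(s,340,250,133,50,3)])
cv2.imwrite("pics/vise.png",A)
B=np.hstack([c(t,160,100,100,160,4)[:600],c(s,360,250,100,160,4)[:600]])
B=np.hstack([c(t,165,160,100,100,4),c(s,360,250,100,100,4)])
cv2.imwrite("pics/drawer.png",B)
E
```

```text
(no output)
```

View pics/vise.png

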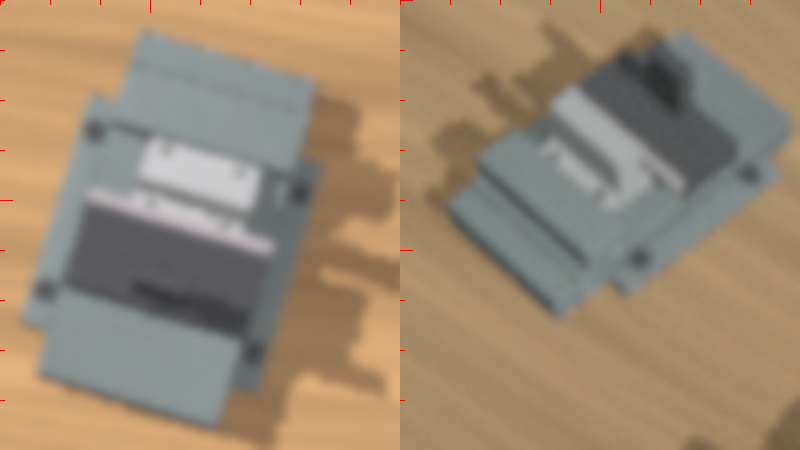

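View pics/drawer.png

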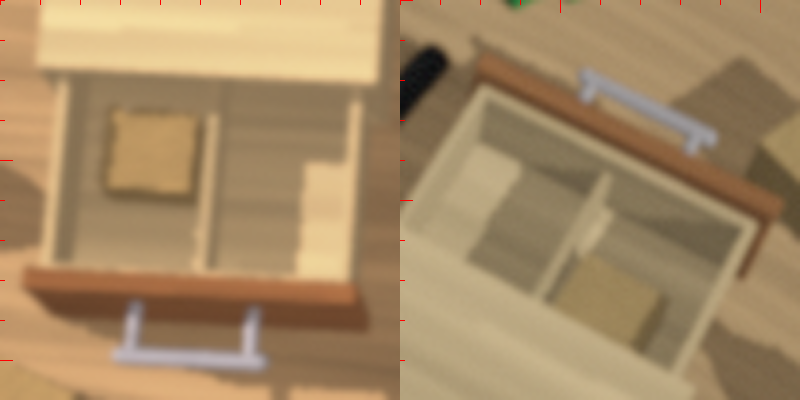

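The crops confirm the grey vise, with the rib's bright top centred at about top px (360,245) and the lug dark. The drawer's right compartment is empty, the small carton is in the left one, and the handle bar is at about top px (212,250).

```bash
cat > h.py <<'E'
import numpy as np
from station import ctrl
C={n:ctrl.get_calibration(n) for n in("scene","top")}
def ray(n,p):
    E=np.array(C[n]["extrinsics"]);R,t=E[:3,:3],E[:3,3]
    return -R.T@t, R.T@np.linalg.inv(C[n]["K"])@[p[0],p[1],1]
def pl(n,p,z):
    o,d=ray(n,p);return o+d*(z-o[2])/d[2]
def tri(a,b):
    o,d=ray("top",a);q,e=ray("scene",b)
    s=np.linalg.lstsq(np.c_[d,-e],q-o,rcond=None)[0]
    u,v=o+d*s[0],q+e*s[1];return (u+v)/2,np.linalg.norm(u-v)
E
python3 - <<'E'
from h import *
np.set_printoptions(precision=4,suppress=True)
V=lambda x,y:(320+x/5,210+y/5)
VS=lambda x,y:(260+(x-400)/5,200+y/5)
D=lambda x,y:(165+x/4,160+y/4)
DS=lambda x,y:(360+(x-400)/4,250+y/4)
def p(l,v):print(l,v)
r=[pl("top",V(*c),.067) for c in[(148,137),(262,167),(252,210),(140,182)]]
p("rib c",np.mean(r,0));p("rib len",np.linalg.norm(r[0]-r[1]));p("w",np.linalg.norm(r[0]-r[3]))
def ydir(a,b):d=a-b;return np.linalg.norm(d),np.degrees(np.arctan2(d[1],d[0]))-90
p("rib yaw",ydir(r[0],r[1]))
p("rib yaw2",ydir(r[3],r[2]))
a,b=pl("top",V(88,192),.044),pl("top",V(272,248),.044);p("jaw edge",(a,b,(a+b)/2,ydir(a,b)))
# scene: jaw light edge ends
p("rib scene",pl("scene",VS(590,148),.067))
for c in[(145,30),(317,80)]:p("back",pl("top",V(*c),.025))
for c in[(38,375),(218,427)]:p("front",pl("top",V(*c),.025))
h1=tri(D(112,355),DS(715,138));h2=tri(D(265,363),DS(583,75));p("handle",(h1,h2))
a,b=pl("top",D(112,355),.068),pl("top",D(265,363),.068);p("handle plane",((a+b)/2,ydir(a,b)))
a,b=pl("top",D(211,115),.060),pl("top",D(205,268),.060);p("divider",(a,b))
a,b=pl("top",D(354,100),.080),pl("top",D(350,280),.080);p("rightwall",(a,b))
a,b=pl("top",D(66,80),.080),pl("top",D(48,265),.080);p("leftwall",(a,b))
a,b=pl("top",D(37,65),.1),pl("top",D(380,80),.1);p("casing",((a+b)/2,ydir(a,b)))
a,b=pl("scene",DS(605,180),.060),pl("scene",DS(545,297),.060);p("divider s",(a,b))
E
```

```text
rib c [ 0.5686 -0.2282  0.067 ]
rib len 0.060965482704410164
w 0.024189159060645785
rib yaw (np.float64(0.060965482704410164), np.float64(-8.350403555734431))
rib yaw2 (np.float64(0.05953148371325462), np.float64(-7.5868874523929435))
jaw edge (array([ 0.5568, -0.1717,  0.044 ]), array([ 0.5384, -0.2705,  0.044 ]), array([ 0.5476, -0.2211,  0.044 ]), (np.float64(0.10045996172927944), np.float64(-10.51529000682639)))
rib scene [ 0.5797 -0.2152  0.067 ]
back [ 0.652  -0.1927  0.025 ]
back [ 0.6355 -0.287   0.025 ]
front [ 0.4603 -0.1567  0.025 ]
front [ 0.4442 -0.2532  0.025 ]
handle ((array([0.5069, 0.2007, 0.0676]), np.float64(0.003603859876242159)), (array([0.5134, 0.1033, 0.0645]), np.float64(0.005314838833065103)))
handle plane (array([0.5106, 0.1496, 0.068 ]), (np.float64(0.09883930627369737), np.float64(3.6929180111741573)))
divider (array([0.6761, 0.161 , 0.06  ]), array([0.573 , 0.1495, 0.06  ]))
rightwall (array([0.6918, 0.0659, 0.08  ]), array([0.572 , 0.0519, 0.08  ]))
leftwall (array([0.683 , 0.2549, 0.08  ]), array([0.5589, 0.2464, 0.08  ]))
casing (array([0.6933, 0.1591, 0.1   ]), (np.float64(0.22223261751380408), np.float64(4.16500170739252)))
divider s (array([0.5724, 0.1573, 0.06  ]), array([0.6684, 0.1677, 0.06  ]))
```

{"name": "jog_arm", "arguments": {
  "deltas": [
    [0.15,[0.66,0.9,-0.1],[0,0,0.314]],
    [0.15,[0.66,0.9,-0.1],[0,0,0.314]],
    [0.15,[0.66,0.9,-0.1],[0,0,0.314]],
    [0.15,[0.66,0.9,-0.1],[0,0,0.314]],
    [0.15,[0.66,0.9,-0.1],[0,0,0.314]],
    [0.15,[0.66,0.9,-0.1],[0,0,0.314]],
    [0.15,[0.66,0.9,-0.1],[0,0,0.314]],
    [0.15,[0.66,0.9,-0.1],[0,0,0.314]],
    [0.15,[0.66,0.9,-0.25],[0,0,0.314]],
    [0.15,[0.66,0.9,-0.25],[0,0,0.314]],
    [0.15,[0.66,0.9,-0.25],[0,0,0.314]],
    [0.15,[0.66,0.9,-0.25],[0,0,0.314]]
  ],
  "squeeze": 25
}}

```text
t: 1.1
tool_pos: [0.5085, -0.2097, 0.1265]
tool_rot: [-2.404, -2.011, 0.001]
contact_force: [-0.5, -0.1, -1.7]
opening: 0.0368
grip_force: 0.0
```

```bash
python3 - <<'E'
from h import *;import cv2
s=ctrl.get_image("scene")[:,:,::-1];t=ctrl.get_image("top")[:,:,::-1]
cv2.imwrite("pics/s1.png",s);cv2.imwrite("pics/t1.png",t)
c=lambda i,x,y:cv2.resize(i[y:y+100,x:x+80],None,fx=5,fy=5,interpolation=cv2.INTER_CUBIC)
cv2.imwrite("pics/lug.png",np.hstack([c(t,320,200),c(s,260,170)]))
o=ctrl.get_obs();print(o["tool_pos"],o["contact_force"])
def pr(n,p):
    E=np.array(C[n]["extrinsics"]);q=np.array(C[n]["K"])@(E[:3,:3]@p+E[:3,3]);return q[:2]/q[2]
print(pr("scene",o["tool_pos"]),pr("scene",np.array([.509,-.2155,.086])),pr("scene",np.array([.566,-.226,.067])))
E
```

```text
[ 0.50829227 -0.21275007  0.12884051] [-0.21231783 -0.34321561 -0.00477598]
[312.90597048 200.91387855] [312.30542585 210.204684  ] [297.95708095 224.86741907]
```

View pics/lug.png

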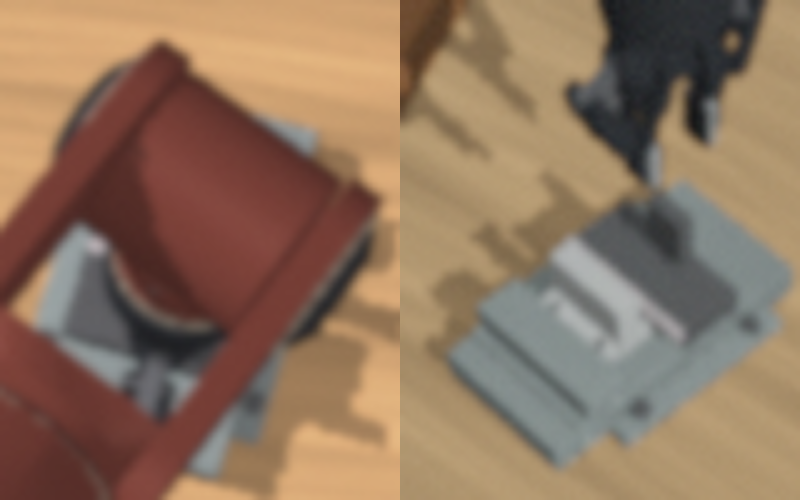

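The gripper hangs over the lug. The lug's top is at about scene px (314,212), where (312,210) was expected. The rib's top looks a little lower than predicted, so I'll zoom in on it.

```bash
python3 - <<'E'
from h import *;import cv2
s=cv2.imread("pics/s1.png")[200:250,275:335]
r=cv2.resize(s,None,fx=12,fy=12,interpolation=cv2.INTER_CUBIC)
for a in range(0,60,5): cv2.line(r,(a*12,0),(a*12,8),(0,0,255),1);cv2.line(r,(0,a*12),(8,a*12),(0,0,255),1)
def pr(n,p):
    E=np.array(C[n]["extrinsics"]);q=np.array(C[n]["K"])@(E[:3,:3]@p+E[:3,3]);return q[:2]/q[2]
B=np.array([.566,-.226,0]);x=np.array([.9836,-.1805,0]);y=np.array([.1805,.9836,0]);z=np.array([0,0,1])
def box(cx,hx,hy,h,col):
    P=[((pr("scene",B+x*(cx+i*hx)+y*j*hy+z*h)-[275,200]+.5)*12).astype(int) for i,j in((-1,-1),(-1,1),(1,1),(1,-1))]
    cv2.polylines(r,[np.array(P)],True,col,1)
box(0,.008,.03,.067,(0,0,255));box(-.058,.006,.015,.086,(0,255,0));box(-.016-.0225,.0225,.05,.044,(255,0,0))
cv2.imwrite("pics/rib.png",r)
print(pl("scene",(314,211.6),.086))
E
```

```text
[ 0.51036159 -0.20825951  0.086     ]
```

View pics/rib.png

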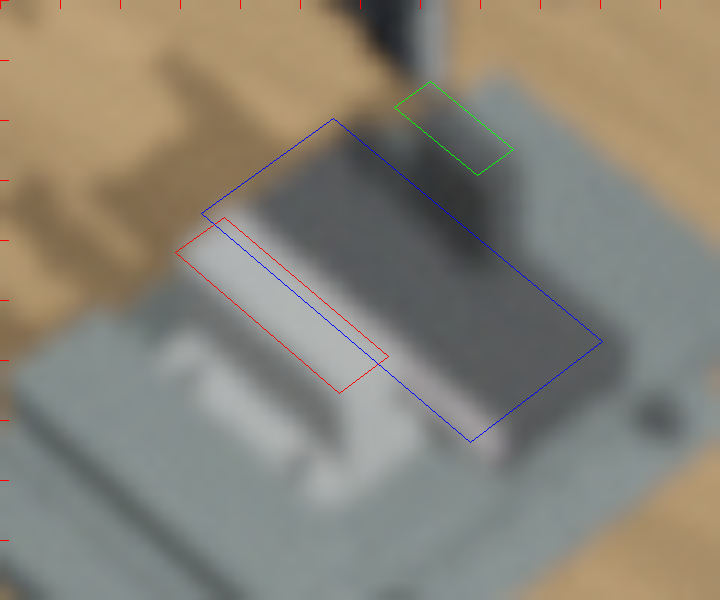

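The predicted rib outline fits the bright strip at crop (285,300), and the jaw and lug are within about 4 mm, mostly sideways. That is good enough to pinch the lug.

{"name": "jog_arm", "arguments": {
  "deltas": [
    [0.15,[0.005,0.005,-0.06],[0,0,0]],
    [0.15,[0.005,0.005,-0.1],[0,0,0]],
    [0.15,[0.005,0.005,-0.12],[0,0,0]],
    [0.15,[0.005,0.005,-0.14],[0,0,0]],
    [0.15,[0.005,0.005,-0.16],[0,0,0]],
    [0.15,[0.005,0.005,-0.17],[0,0,0]],
    [0.15,[0.005,0.005,-0.17],[0,0,0]],
    [0.15,[0.005,0.005,-0.17],[0,0,0]]
  ]
}}

```text
t: 1.87
tool_pos: [0.5112, -0.2134, 0.0637]
tool_rot: [2.414, 2.01, 0.0]
contact_force: [0.2, 0.3, 0.1]
opening: 0.0363
grip_force: 0.0
```

{"name": "jog_arm", "arguments": {
  "deltas": [
    [0.6,[0,0,0],[0,0,0]],
    [0.8,[0,0,0],[0,0,0]],
    [0.9,[0,0,0],[0,0,0]],
    [0.9,[0,0,0],[0,0,0]],
    [0.9,[0,0,0],[0,0,0]],
    [0.9,[0,0,0],[0,0,0]],
    [0.9,[0,0,0],[0,0,0]]
  ],
  "squeeze": 25
}}

```text
t: 2.45
tool_pos: [0.511, -0.2132, 0.0642]
tool_rot: [2.413, 2.011, -0.001]
contact_force: [-3.4, 1.1, 6.4]
opening: 0.0113
grip_force: 28.5
```

{"name": "jog_arm", "arguments": {
  "deltas": [
    [0.9,[-0.009,0.0016,0],[0,0,0]],
    [0.9,[-0.018,0.0032,0],[0,0,0]],
    [0.9,[-0.027,0.0048,0],[0,0,0]],
    [0.9,[-0.036,0.0064,0],[0,0,0]],
    [0.9,[-0.045,0.008,0],[0,0,0]],
    [0.9,[-0.054,0.0096,0],[0,0,0]],
    [0.9,[-0.063,0.0112,0],[0,0,0]],
    [0.9,[-0.072,0.0128,0],[0,0,0]],
    [0.9,[-0.081,0.0144,0],[0,0,0]],
    [0.9,[-0.088,0.016,0],[0,0,0]],
    [0.9,[-0.088,0.016,0],[0,0,0]],
    [0.9,[-0.088,0.016,0],[0,0,0]]
  ]
}}

```text
t: 3.45
tool_pos: [0.477, -0.2069, 0.0642]
tool_rot: [2.411, 2.009, 0.003]
contact_force: [3.8, -0.4, 1.8]
opening: 0.0112
grip_force: 28.1
```

{"name": "jog_arm", "arguments": {
  "deltas": [
    [0.5,[0,0,0],[0,0,0]],
    [0.15,[0,0,0],[0,0,0]],
    [0.15,[0,0,0],[0,0,0]],
    [0.15,[0,0,0],[0,0,0]],
    [0.15,[0,0,0.05],[0,0,0]],
    [0.15,[0,0,0.1],[0,0,0]],
    [0.15,[0,0,0.17],[0,0,0]],
    [0.15,[0,0,0.17],[0,0,0]]
  ]
}}

```text
t: 4.12
tool_pos: [0.4785, -0.2083, 0.137]
tool_rot: [2.407, 2.006, 0.004]
contact_force: [1.1, -0.1, 0.1]
opening: 0.0361
grip_force: 0.0
```

{"name": "jog_arm", "arguments": {
  "deltas": [
    [0.15,[0.1,-0.018,0],[0,0,0]],
    [0.15,[0.2,-0.036,0],[0,0,0]],
    [0.15,[0.2275,-0.041,0],[0,0,0]],
    [0.15,[0.2275,-0.041,0],[0,0,0]],
    [0.15,[0.2275,-0.041,-0.06],[0,0,0]],
    [0.15,[0.2275,-0.041,-0.11],[0,0,0]],
    [0.15,[0.2275,-0.041,-0.15],[0,0,0]],
    [0.15,[0.2275,-0.041,-0.18],[0,0,0]],
    [0.15,[0.2275,-0.041,-0.2],[0,0,0]],
    [0.15,[0.2275,-0.041,-0.21],[0,0,0]],
    [0.15,[0.2275,-0.041,-0.21],[0,0,0]],
    [0.15,[0.2275,-0.041,-0.21],[0,0,0]]
  ]
}}

```text
t: 5.12
tool_pos: [0.5671, -0.2232, 0.048]
tool_rot: [2.413, 2.01, 0.0]
contact_force: [1.0, 1.1, 0.2]
opening: 0.0363
grip_force: 0.0
```

{"name": "jog_arm", "arguments": {
  "deltas": [
    [0.5,[0,0,0],[0,0,0]],
    [0.7,[0,0,0],[0,0,0]],
    [0.9,[0,0,0],[0,0,0]],
    [0.9,[0,0,0],[0,0,0]],
    [0.9,[0,0,0],[0,0,0]],
    [0.9,[0,0,0],[0,0,0]],
    [0.9,[0,0,0],[0,0,0]]
  ],
  "squeeze": 45
}}

```text
t: 5.7
tool_pos: [0.5677, -0.2235, 0.0487]
tool_rot: [2.412, 2.01, 0.001]
contact_force: [-0.3, -0.7, 4.9]
opening: 0.0151
grip_force: 46.6
```

{"name": "jog_arm", "arguments": {
  "deltas": [
    [0.9,[0,0,0.02],[0,0,0]],
    [0.9,[0,0,0.05],[0,0,0]],
    [0.9,[0,0,0.1],[0,0,0]],
    [0.9,[0,0,0.16],[0,0,0]],
    [0.9,[0,0,0.23],[0,0,0]],
    [0.9,[0,0,0.3],[0,0,0]],
    [0.9,[0,0,0.37],[0,0,0]],
    [0.9,[0,0,0.4],[0,0,0]],
    [0.9,[0,0,0.4],[0,0,0]],
    [0.9,[0,0,0.4],[0,0,0]]
  ]
}}

```text
t: 6.53
tool_pos: [0.5667, -0.2229, 0.2073]
tool_rot: [2.413, 2.011, 0.0]
contact_force: [0.7, -0.2, -1.8]
opening: 0.0149
grip_force: 45.7
```

{"name": "jog_arm", "arguments": {
  "deltas": [
    [0.9,[0.01,0.06,0],[0,0,0.01]],
    [0.9,[0.03,0.14,0],[0,0,0.02]],
    [0.9,[0.04,0.23,0],[0,0,0.03]],
    [0.9,[0.055,0.32,0],[0,0,0.04]],
    [0.9,[0.07,0.41,0],[0,0,0.05]],
    [0.9,[0.085,0.5,0],[0,0,0.06]],
    [0.9,[0.1,0.59,0],[0,0,0.07]],
    [0.9,[0.12,0.68,0],[0,0,0.084]],
    [0.9,[0.135,0.76,0],[0,0,0.084]],
    [0.9,[0.145,0.81,0],[0,0,0.084]],
    [0.9,[0.145,0.8325,0],[0,0,0.084]],
    [0.9,[0.145,0.8325,0],[0,0,0.084]]
  ]
}}

```text
t: 7.53
tool_pos: [0.6233, 0.1117, 0.2042]
tool_rot: [-2.123, -2.311, 0.005]
contact_force: [-0.0, 0.4, -1.8]
opening: 0.0155
grip_force: 45.7
```

{"name": "jog_arm", "arguments": {
  "deltas": [
    [0.9,[0,0,-0.05],[0,0,0]],
    [0.9,[0,0,-0.1],[0,0,0]],
    [0.9,[0,0,-0.15],[0,0,0]],
    [0.9,[0,0,-0.17],[0,0,0]],
    [0.9,[0,0,-0.17],[0,0,0]],
    [0.9,[0,0,-0.17],[0,0,0]]
  ]
}}

```text
t: 8.03
tool_pos: [0.6243, 0.109, 0.1386]
tool_rot: [-2.129, -2.309, 0.002]
contact_force: [-0.6, -0.3, -0.5]
opening: 0.0148
grip_force: 45.7
```

```bash
python3 - <<'E'
from h import *;import cv2
s=ctrl.get_image("scene")[:,:,::-1];t=ctrl.get_image("top")[:,:,::-1]
cv2.imwrite("pics/s2.png",s);cv2.imwrite("pics/t2.png",t)
c=lambda i,x,y:cv2.resize(i[y:y+150,x:x+100],None,fx=4,fy=4,interpolation=cv2.INTER_CUBIC)
cv2.imwrite("pics/over.png",np.hstack([c(t,170,120),c(s,350,220)]))
o=ctrl.get_obs();print(o["tool_pos"],o["tool_rot"],o["contact_force"],o["t"])
E
```

```text
[0.62564812 0.1094968  0.14080383] [2.12781411e+00 2.30908550e+00 2.30204544e-03] [ 0.39244863 -0.25293733 -1.43143002] 8.1333
```

View pics/over.png

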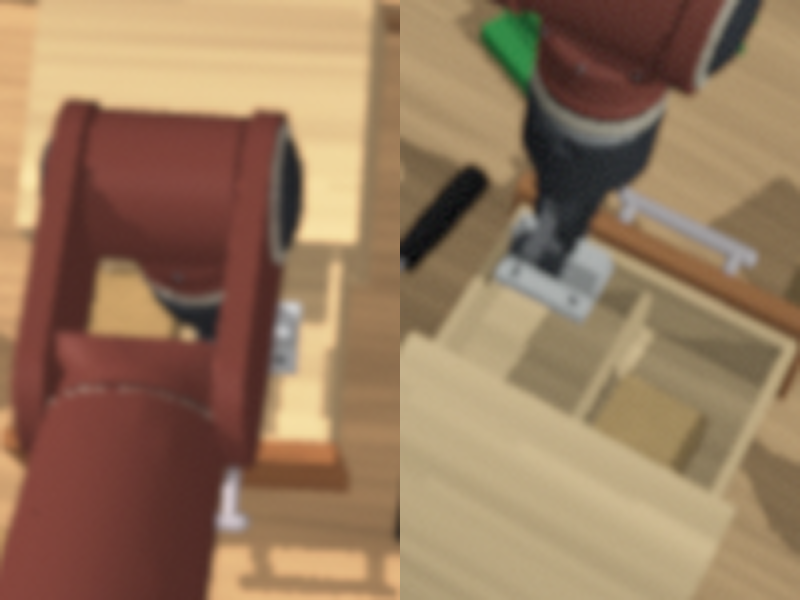

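The block hangs over the right compartment, parallel to the walls, with its flange centre at about scene px (487,292) of the image. The carton is undisturbed in the left one. Lowering now.

{"name": "jog_arm", "arguments": {
  "deltas": [
    [0.9,[0,0.003,-0.04],[0,0,0]],
    [0.9,[0,0.003,-0.08],[0,0,0]],
    [0.9,[0,0.003,-0.12],[0,0,0]],
    [0.9,[0,0.003,-0.155],[0,0,0]],
    [0.9,[0,0.003,-0.185],[0,0,0]],
    [0.9,[0,0.003,-0.205],[0,0,0]],
    [0.9,[0,0.003,-0.22],[0,0,0]],
    [0.9,[0,0.003,-0.23],[0,0,0]],
    [0.9,[0,0.003,-0.235],[0,0,0]],
    [0.9,[0,0.003,-0.238],[0,0,0]],
    [0.9,[0,0.003,-0.24],[0,0,0]],
    [0.9,[0,0.003,-0.24],[0,0,0]]
  ]
}}

```text
t: 9.13
tool_pos: [0.6252, 0.1113, 0.0438]
tool_rot: [2.128, 2.311, 0.001]
contact_force: [-0.7, 1.3, -0.2]
opening: 0.0149
grip_force: 45.7
```

{"name": "jog_arm", "arguments": {
  "deltas": [
    [0.9,[0,0,-0.001],[0,0,0]],
    [0.9,[0,0,-0.002],[0,0,0]],
    [0.9,[0,0,-0.003],[0,0,0]],
    [0.9,[0,0,-0.004],[0,0,0]],
    [0.9,[0,0,-0.005],[0,0,0]],
    [0.9,[0,0,-0.005],[0,0,0]],
    [0.9,[0,0,-0.005],[0,0,0]]
  ]
}}

```text
t: 9.72
tool_pos: [0.6249, 0.1113, 0.0417]
tool_rot: [2.128, 2.311, 0.0]
contact_force: [-1.4, -0.5, 1.4]
opening: 0.015
grip_force: 46.0
```

{"name": "jog_arm", "arguments": {
  "deltas": [
    [0.9,[0,0,-0.001],[0,0,0]],
    [0.9,[0,0,-0.002],[0,0,0]],
    [0.9,[0,0,-0.002],[0,0,0]],
    [0.9,[0,0,-0.002],[0,0,0]]
  ]
}}

```text
t: 10.05
tool_pos: [0.6256, 0.1113, 0.0417]
tool_rot: [2.127, 2.31, 0.002]
contact_force: [-1.3, 0.2, 6.1]
opening: 0.0151
grip_force: 46.5
```

{"name": "jog_arm", "arguments": {
  "deltas": [
    [0.6,[0,0,0],[0,0,0]],
    [0.4,[0,0,0],[0,0,0]],
    [0.2,[0,0,0],[0,0,0]],
    [0.2,[0,0,0],[0,0,0]],
    [0.2,[0,0,0],[0,0,0]],
    [0.2,[0,0,0.02],[0,0,0]],
    [0.2,[0,0,0.06],[0,0,0]],
    [0.2,[0,0,0.12],[0,0,0]],
    [0.2,[0,0,0.2],[0,0,0]],
    [0.2,[0,0,0.28],[0,0,0]],
    [0.2,[0,0,0.34],[0,0,0]],
    [0.2,[0,0,0.34],[0,0,0]]
  ]
}}

```text
t: 11.05
tool_pos: [0.6286, 0.1115, 0.1851]
tool_rot: [2.122, 2.305, 0.014]
contact_force: [0.2, 0.3, 1.5]
opening: 0.034
grip_force: 0.0
```

{"name": "jog_arm", "arguments": {
  "deltas": [
    [0.5,[-0.1,0.02,0],[0,0,0]],
    [0.9,[-0.19,0.04,0],[0,0,0]],
    [0.95,[-0.28,0.06,0],[0,0,0]],
    [0.95,[-0.36,0.08,0],[0,0,0]],
    [0.95,[-0.4,0.0875,0],[0,0,0]],
    [0.95,[-0.4,0.0875,0],[0,0,0]],
    [0.95,[-0.4,0.0875,0],[0,0,0]],
    [0.95,[-0.4,0.0875,0],[0,0,0]]
  ]
}}

```text
t: 11.72
tool_pos: [0.4655, 0.1461, 0.1769]
tool_rot: [2.128, 2.31, 0.001]
contact_force: [-0.1, 0.3, 0.1]
opening: 0.0024
grip_force: 0.0
```

```bash
python3 - <<'E'
from h import *;import cv2
s=ctrl.get_image("scene")[:,:,::-1];t=ctrl.get_image("top")[:,:,::-1]
c=lambda i,x,y:cv2.resize(i[y:y+150,x:x+100],None,fx=4,fy=4,interpolation=cv2.INTER_CUBIC)
cv2.imwrite("pics/placed.png",np.hstack([c(t,150,160),c(s,380,200)]))
o=ctrl.get_obs();print(o["tool_pos"],o["opening"],o["contact_force"],o["t"])
E
```

```text
[0.46578039 0.14595456 0.17671688] 0.0021276047459688236 [ 0.76171937  0.02991298 -0.21006013] 11.8167
```

View pics/placed.png

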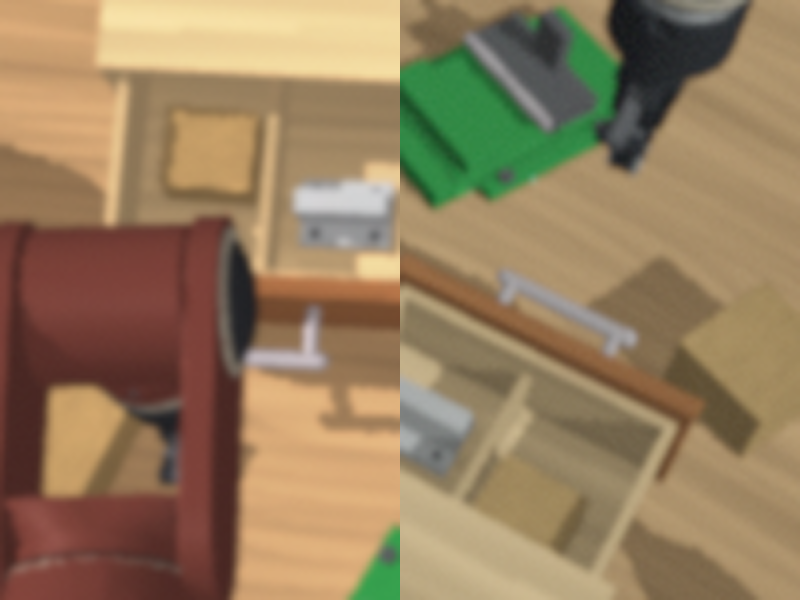

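The block stands upright in the right compartment, flange at top px (235,213), with the carton untouched. The large carton and the green vise flank the handle, so I'll check clearance before lowering.

```bash
python3 - <<'E'
from h import *
for p,z in[((187,256),.07),((177,287),.07),((187,256),.05),((177,287),.05),((263,283),.025),((225,350),.025),((232,320),.05)]:print(p,z,np.round(pl("top",p,z),3))
E
```

```text
(187, 256) 0.07 [0.487 0.211 0.07 ]
(177, 287) 0.07 [0.404 0.223 0.07 ]
(187, 256) 0.05 [0.49  0.215 0.05 ]
(177, 287) 0.05 [0.406 0.228 0.05 ]
(263, 283) 0.025 [0.446 0.012 0.025]
(225, 350) 0.025 [0.263 0.086 0.025]
(232, 320) 0.05 [0.339 0.075 0.05 ]
```

{"name": "jog_arm", "arguments": {
  "deltas": [
    [0.95,[0,0,-0.08],[0,0,0]],
    [0.95,[0,0,-0.16],[0,0,0]],
    [0.95,[0,0,-0.23],[0,0,0]],
    [0.95,[0,0,-0.28],[0,0,0]],
    [0.95,[0,0,-0.31],[0,0,0]],
    [0.95,[0,0,-0.31],[0,0,0]],
    [0.95,[0,0,-0.31],[0,0,0]]
  ]
}}

```text
t: 12.4
tool_pos: [0.4652, 0.146, 0.0525]
tool_rot: [-2.128, -2.31, 0.001]
contact_force: [-0.5, 0.0, 0.0]
opening: 0.0025
grip_force: 0.0
```

{"name": "jog_arm", "arguments": {
  "deltas": [
    [0.95,[0.008,0,0],[0,0,0]],
    [0.95,[0.016,0.001,0],[0,0,0]],
    [0.95,[0.024,0.002,0],[0,0,0]],
    [0.95,[0.032,0.003,0],[0,0,0]],
    [0.95,[0.04,0.003,0],[0,0,0]],
    [0.95,[0.048,0.004,0],[0,0,0]],
    [0.95,[0.056,0.005,0],[0,0,0]],
    [0.95,[0.064,0.006,0],[0,0,0]],
    [0.95,[0.072,0.006,0],[0,0,0]],
    [0.95,[0.08,0.007,0],[0,0,0]],
    [0.95,[0.088,0.008,0],[0,0,0]],
    [0.95,[0.096,0.008,0],[0,0,0]]
  ]
}}

```text
t: 13.4
tool_pos: [0.5032, 0.1494, 0.0523]
tool_rot: [-2.128, -2.311, 0.001]
contact_force: [-1.6, -0.4, -0.1]
opening: 0.0019
grip_force: 0.9
```

{"name": "jog_arm", "arguments": {
  "deltas": [
    [0.95,[0.01,0.001,0],[0,0,0]],
    [0.95,[0.022,0.002,0],[0,0,0]],
    [0.95,[0.036,0.003,0],[0,0,0]],
    [0.95,[0.05,0.004,0],[0,0,0]],
    [0.95,[0.064,0.0055,0],[0,0,0]],
    [0.95,[0.078,0.007,0],[0,0,0]],
    [0.95,[0.092,0.008,0],[0,0,0]],
    [0.95,[0.106,0.009,0],[0,0,0]],
    [0.95,[0.12,0.01,0],[0,0,0]],
    [0.95,[0.134,0.0115,0],[0,0,0]],
    [0.95,[0.146,0.0125,0],[0,0,0]],
    [0.95,[0.156,0.0135,0],[0,0,0]]
  ]
}}

```text
t: 14.4
tool_pos: [0.5662, 0.1549, 0.0525]
tool_rot: [-2.128, -2.311, -0.0]
contact_force: [-1.2, -0.8, -0.5]
opening: 0.0019
grip_force: 0.9
```

{"name": "jog_arm", "arguments": {
  "deltas": [
    [0.95,[0.01,0.001,0],[0,0,0]],
    [0.95,[0.02,0.002,0],[0,0,0]],
    [0.95,[0.03,0.0026,0],[0,0,0]],
    [0.95,[0.04,0.0035,0],[0,0,0]],
    [0.95,[0.05,0.0044,0],[0,0,0]],
    [0.95,[0.06,0.005,0],[0,0,0]],
    [0.95,[0.07,0.006,0],[0,0,0]],
    [0.95,[0.08,0.007,0],[0,0,0]],
    [0.95,[0.087,0.0076,0],[0,0,0]],
    [0.95,[0.093,0.008,0],[0,0,0]],
    [0.95,[0.098,0.0086,0],[0,0,0]],
    [0.95,[0.1,0.009,0],[0,0,0]]
  ]
}}

```text
t: 15.4
tool_pos: [0.606, 0.1585, 0.0526]
tool_rot: [2.128, 2.311, 0.001]
contact_force: [-1.4, -1.4, 0.8]
opening: 0.0023
grip_force: 0.8
```

Expected end is around TCP x = 0.62, so I'll creep in from here.

{"name": "jog_arm", "arguments": {
  "deltas": [
    [0.95,[0.004,0.0003,0],[0,0,0]],
    [0.95,[0.008,0.0007,0],[0,0,0]],
    [0.95,[0.012,0.001,0],[0,0,0]],
    [0.95,[0.016,0.0014,0],[0,0,0]],
    [0.95,[0.02,0.0017,0],[0,0,0]],
    [0.95,[0.024,0.002,0],[0,0,0]],
    [0.95,[0.028,0.0024,0],[0,0,0]],
    [0.95,[0.032,0.0028,0],[0,0,0]],
    [0.95,[0.034,0.003,0],[0,0,0]],
    [0.95,[0.036,0.003,0],[0,0,0]],
    [0.95,[0.036,0.003,0],[0,0,0]]
  ]
}}

```text
t: 16.32
tool_pos: [0.6203, 0.1597, 0.0526]
tool_rot: [2.128, 2.311, 0.001]
contact_force: [-1.1, -0.1, 0.4]
opening: 0.002
grip_force: 0.3
```

{"name": "jog_arm", "arguments": {
  "deltas": [
    [0.95,[0.003,0.0003,0],[0,0,0]],
    [0.95,[0.006,0.0005,0],[0,0,0]],
    [0.95,[0.009,0.0008,0],[0,0,0]],
    [0.95,[0.012,0.001,0],[0,0,0]],
    [0.95,[0.015,0.0013,0],[0,0,0]],
    [0.95,[0.018,0.0016,0],[0,0,0]],
    [0.95,[0.018,0.0016,0],[0,0,0]]
  ]
}}

```text
t: 16.9
tool_pos: [0.6245, 0.16, 0.0525]
tool_rot: [-2.124, -2.308, 0.01]
contact_force: [-12.7, -1.8, 8.2]
opening: 0.0021
grip_force: 6.4
```

{"name": "jog_arm", "arguments": {
  "deltas": [
    [0.95,[-0.01,-0.001,0],[0,0,0]],
    [0.95,[-0.04,-0.0035,0],[0,0,0]],
    [0.95,[-0.1,-0.009,0],[0,0,0]],
    [0.95,[-0.18,-0.015,0],[0,0,0]],
    [0.95,[-0.26,-0.02,0.03],[0,0,0]],
    [0.95,[-0.3,-0.026,0.1],[0,0,0]],
    [0.95,[-0.3,-0.026,0.2],[0,0,0]],
    [0.95,[-0.3,-0.026,0.3],[0,0,0]],
    [0.95,[-0.3,-0.026,0.4],[0,0,0]],
    [0.95,[-0.3,-0.026,0.4],[0,0,0]],
    [0.95,[-0.3,-0.026,0.4],[0,0,0]]
  ]
}}

```text
t: 17.82
tool_pos: [0.5098, 0.1505, 0.2171]
tool_rot: [2.124, 2.307, 0.012]
contact_force: [-0.4, -0.1, -1.3]
opening: 0.0024
grip_force: 0.0
```

```bash
python3 - <<'E'
from h import *;import cv2
s=ctrl.get_image("scene")[:,:,::-1]
cv2.imwrite("pics/end.png",cv2.resize(s[150:450,180:580],None,fx=2,fy=2,interpolation=cv2.INTER_CUBIC))
o=ctrl.get_obs();print(o["tool_pos"],o["contact_force"],o["t"])
E
```

```text
[0.50820136 0.15017118 0.21403473] [ 0.33836551 -0.04652618 -0.69629524] 17.8667
```

View pics/end.png

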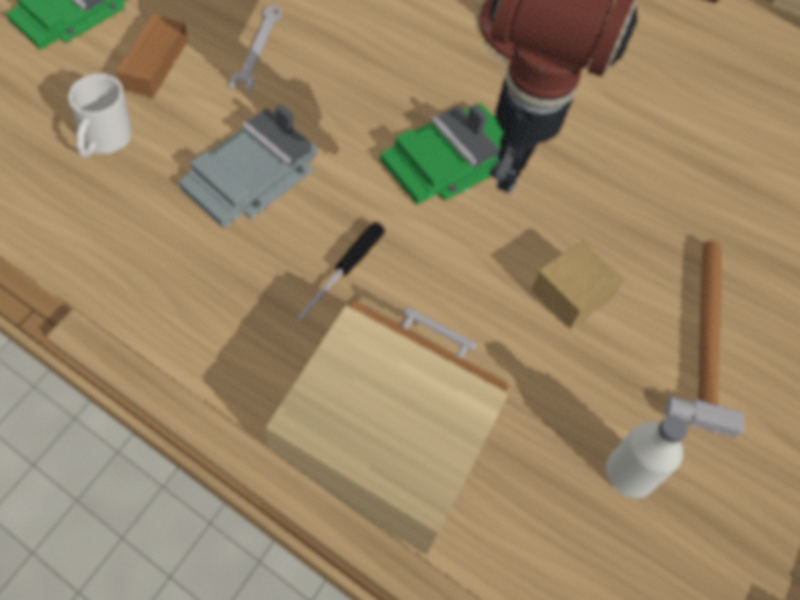

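The picture shows the drawer flush shut at (430,345), the vise jaw open and empty at (250,160), the bystanders in place, and the arm clear.

```bash
python3 -c "
from station import ctrl
print(ctrl.finish_job())"
```

```text
the job is handed in; nothing more can be done
None
```

The job is handed in: jaw opened about 34 mm, block standing on its flange in the drawer's right compartment when last seen before closing, drawer pushed gently shut, bystanders untouched, about 18 s used.

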